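# Square a heat sink into the corner of a rotary bench jig and hold it

## Task

First turn the round jig plate counter-clockwise (seen from above) by its upright post until its lug is fully against the stop. Then put the heat sink from the bench flat on the plate inside the corner, long side of its base along the long fence, and press it squarely into the corner so that it bears on both fences at once; finish while still holding it pressed there. Leave the plate on its stop and the other things on the bench alone.

Things in the scene. Friction and masses are not known exactly. Their poses are not given: they have to be found in the camera images.
- turntable (a joint): Angle of the jig plate in rad, growing counter-clockwise seen from above; 1.5 is the hard stop, where the lug on its rim meets the block on the foot. Starts between 0.1 and 0.8, turns stiffly (about 2.5 N at the post), stays where left. Aluminium disc 250 mm across, top 20 mm above the bench, on a dark steel foot fixed to the bench; lug and block reach 146 mm from the axis.
- turntable_axis (a point): Point on the plate's vertical turning axis, at the plate's top face (20 mm above the bench).
- post_grip (a point): Grip point of the upright round steel post that turns the plate: on the post's axis, 32 mm above the plate's top face. The post is 16 mm in diameter, 50 mm tall (top 70 mm above the bench), with a collar 28 mm wide, 4 mm high at its foot, and stands 104 mm from the plate's axis.
- jig_corner (a point): Inner corner of the two fences at the plate's top face; turns with the plate. x and y point INTO the fences: the long fence's inner face is y = 0 and runs along -x, the short fence's is x = 0 and runs along -y; the part goes at x < 0, y < 0. z up. Seated, the heat sink's centre is at (-38, -30, +25) mm; the post is at (-153, -45) mm. Pushing in +x and +y drives the plate onto its stop.
- long_fence (a point): Dark steel bar fixed on the plate, 112 mm long, 12 mm thick, 12 mm high; this point is its centre, x along its length (same axes as jig_corner).
- short_fence (a point): Bare metal friction (about 0.6) on the plate and fences: a part pushed hard down or along one fence sticks before it reaches the other; close both gaps together, about 12 N each. Dark steel bar fixed on the plate, 66 mm long, 12 mm thick, 12 mm high; this point is its centre, y along its length (same axes as jig_corner).
- heatsink_center (a point): Centre (25 mm above the underside) of the loose heat sink, 0.3 to 0.5 kg: copper base 76 (x) by 60 (y) by 14 mm high; on it, centred, a narrower aluminium fin stack 64 (x) by 36 (y) by 36 mm high. Fins run along x; grip the stack across y. Stands on the bench, fins up; looks the same after half a turn. The base is 2 mm higher than the fences, so fingers on the fins clear them.
- drive: Bystander: flat aluminium disk drive, 100 x 70 x 12 mm, loose; origin under its centre.
- tape_roll: Bystander: roll of paper tape, 90 mm across, 24 mm high, lying flat, loose; origin under its centre.
- screw_jar: Bystander: small jar with a black cap, 56 mm across, 60 mm high, loose; origin under its centre.
Things that resemble listed ones, but are neither listed nor needed, are in the scene too. Leave any red or yellow look-alike of the part that bears heatsink_center alone.

How it is judged (in metres and radians):
On the way:
1. The plate has been turned onto its stop while the heat sink is not yet on the plate (value of joint turntable above 1.46 rad and horizontal distance between heatsink_center and turntable_axis above 0.13 m), for 0.2 s.
At the end, for the whole second after the job is handed in: Through the last second: plate within 0.04 rad of its stop; heat sink flat on the plate, fins up, long side within 0.06 rad of the long fence, within 4 mm of fully seated in the corner, pressed on each fence with over 1.5 N, held still by the fingers (value of joint turntable above 1.46 rad and contact force between heatsink and turntable_c0 above 1.5 N and contact force between heatsink and turntable_c1 above 1.5 N and contact force between the fingers and heatsink above 1.5 N and x of heatsink_center in the frame of jig_corner between -0.042 and -0.034 m and y of heatsink_center in the frame of jig_corner between -0.034 and -0.026 m and z of heatsink_center in the frame of jig_corner between 0.021 and 0.029 m and angle between the x axis of heatsink_center and the x axis of jig_corner, either way round below 0.06 rad and angle between heatsink_center's own z axis and vertical below 0.08 rad and linear speed of heatsink below 0.02 m/s); the arm keeps its last pose, push and grip.
It fails at once if A bystander (drive, tape roll or jar) was moved more than 30 mm (distance of any of drive, tape_roll, screw_jar from where it was at the start of the episode above 0.03 m).
It also fails if it takes over 64 s, if anything falls off the work surface, if the arm or the gripper's body presses on something with over 40 N, if the wrist force passes 120 N, or if a joint passes its speed limit or range.

## Robot

A 7-joint arm with a two-finger parallel gripper is mounted at the origin on the work surface. World frame = base frame: x ahead of the robot, y to its left, z up, the work surface at z = 0. Lengths are in m, angles in degrees, forces in N, time in s.
With the tool pointing down it reaches from about 0.425 to 0.95 m from the base axis. Payload 4.7 kg.
Tool frame: the origin (TCP) lies at the very end of the fingers, on their centre line; the grasp point (between the pads) lies 19 mm behind it; z points along the fingers, y is the line along which they close (so a half turn about z gives the same grasp; the last joint's range is limited). The gripper opens to 85 mm and grips with 20 to 120 N. Pads are 22 mm wide; open, the fingers measure 114 mm over their backs; the gripper's body (76 mm by 85 mm) begins 54 mm behind the grasp point. The pads swing forward as they close: fully open they stand 13 mm farther back than shut.
Start: joints at [-77.974, 26.849, -2.785, 87.806, 1.381, 65.374, -4.715], TCP at [0.16, 0.656, 0.231] pointing down, gripper open.
Joint ranges: [-148.3, 148.3], [-19.14, 114.17], [-79.39, 73.82], [5.75, 140.21], [-59.74, 239.74], [12.07, 113.84], [-152.46, 152.46]. Speed limits (degrees/s): [147.25, 147.25, 180, 180, 180, 180, 180].

## Interface

Orientations are given as a 3x3 rotation matrix whose columns are the frame's x, y, z axes.
In Python, from rig import r gives the robot as it stands.
- The arm moves only by the tool servo_tool, never from a script. Its argument "series" is a list of rows, each an object of numbers: "claw": the gripper command: -1 is fully open, 1 is shut, values between are in proportion; "tx", "ty", "tz": the shift along the tool's x, y, z in cm; "spin": the turn about the tool's z in degrees. A call has 1 to 12 rows; each row is the pose to reach, as a shift and turn from the pose commanded when the call began, along the tool's axes at that moment; what a row does not reach only later rows make up. A row lasts 1/12 s, in which the tool goes at most 41.7 mm and 7.16 degrees, less where a joint would pass 70% of its speed; a pose out of reach is approached as far as the arm can. A call with a gripper value outside its range is refused whole. The fingers move at their own pace and stop on an object; the grip force is fixed at half the most. Time passes only in rows, so rows that repeat a pose let the fingers close. It gives the time, the measured TCP pose, the force, the opening and the grip force at its end, in the units of the state.
- r.sense(): the state, without advancing time (a new reading comes with each control period).
- r.get_image(name): name is "side" or "top" or "wrist"; returns a dict with "frame" (420x560x3 uint8, red, green, blue), "camera_matrix" (3x3 intrinsics, pixels), "k1" (the pictures are not rectified: a ray, as slopes to the right and down, at radius r is drawn at 1 + k1 r^2 times it, then the intrinsics apply), "R" (3x3) and "t" (3): a world point X has camera coordinates R X + t. Camera axes: x right, y down, z forward; pixel columns grow to the right and rows downward; lengths in m; the calibration is good to about 2 mm. A picture is of the moment at which its call begins. There is no depth.
- r.close_job(): hands the job in; it is judged then, once.
Trained networks look in a picture, given as the dict that the camera call returned (one of the last four; its "shot" number tells which), for a name from the list of things; names that differ only in an ending like _2 or _b are one class to them, and where a whole thing is asked for, a point or a joint stands for the part that bears it (a point fixed in the world has none). Each returns a list of dicts, best first, with "p" (0 to 1); they miss things now and then, are a little off and sometimes report something else, mostly with a low value. They report only what shows in the picture. A call takes as long as a camera call. They do not tell look-alikes from the thing itself.
- r.recognise(label, picture): "rect" ([left, top, right, bottom] in pixels, round what is visible of it).
- r.spot_point(label, picture): "at" ([row, column] in pixels: a listed point, or the origin of a listed thing).
The state is a dict: "clock": time; "q": joint angles; "joint_vel": joint speeds; "tau": joint torques, N m; "tcp_pos": TCP position; "eef_rot": TCP orientation; "ft_force": force on the tool from outside, world axes, zero at the start; "wrist_torque": the same for the moment, N m; "gripper_width": finger opening in m; "gripper_force": force on a finger pad.
Only numpy, scipy, OpenCV 4.12 (cv2) and the standard library are available. Lean on these libraries where they do the work, as an engineer would, in place of code of your own. Each camera call takes 0.05 s, during which the arm holds its last target. There are 200 camera calls.

## Working session

There is one attempt and no reset: what is moved stays moved. The work goes in short steps, Python scripts to look and compute and a tool call to move; the robot and the scene stay as the last step left them, time stands still between calls to the robot, and variables do not carry over. Pictures are saved under pics/ and viewed, at most 10 in all, crops included, and the job is handed in when it is done.

Besides the shell and the picture viewer there is one more tool, called after "Call:" by a JSON object that holds its "method" and its "body", one argument or row to a line. servo_tool: Moves the arm, as the interface text tells. Its arguments: {"type":"object","properties":{"series":{"type":"array","items":{"type":"object","properties":{"claw":{"type":"number"},"tx":{"type":"number"},"ty":{"type":"number"},"tz":{"type":"number"},"spin":{"type":"number"}}}}},"required":["series"]}

```bash
mkdir -p pics; cat > h.py <<'E'
import numpy as np, cv2
from rig import r
def ray(im,rc):
    K=im["camera_matrix"];k=im["k1"]
    d=np.array([(rc[1]-K[0][2])/K[0][0],(rc[0]-K[1][2])/K[1][1]])
    u=d.copy()
    for _ in range(20): u=d/(1+k*(u@u))
    R=np.array(im["R"]);t=np.array(im["t"])
    return -R.T@t, R.T@np.array([u[0],u[1],1])
def onz(im,rc,z):
    o,d=ray(im,rc); return o+d*(z-o[2])/d[2]
def tri(ims,rcs):
    A=0;b=0
    for im,rc in zip(ims,rcs):
        o,d=ray(im,rc);d/=np.linalg.norm(d);P=np.eye(3)-np.outer(d,d);A=A+P;b=b+P@o
    return np.linalg.solve(A,b)
def proj(im,X):
    R=np.array(im["R"]);c=R@np.array(X)+np.array(im["t"]);u=c[:2]/c[2];u=u*(1+im["k1"]*(u@u))
    K=im["camera_matrix"];return np.array([K[1][1]*u[1]+K[1][2],K[0][0]*u[0]+K[0][2]])
def save(im,n): cv2.imwrite("pics/"+n,cv2.cvtColor(im["frame"],cv2.COLOR_RGB2BGR))
E
ls; python3 - <<'E'
from h import *
Z=dict(turntable_axis=.02,post_grip=.052,jig_corner=.02,long_fence=.026,short_fence=.026,heatsink_center=.025,drive=0,tape_roll=0,screw_jar=0)
for c in("top","side"):
    im=r.get_image(c);save(im,c+"0.png");print(c,np.round(-np.array(im["R"]).T@im["t"],3))
    for l,z in Z.items():
        for d in r.spot_point(l,im)[:4]:
            print(l,round(d["p"],2),np.round(d["at"],1),np.round(onz(im,d["at"],z),3))
s=r.sense();print(s["tcp_pos"],s["eef_rot"],s["clock"],s["ft_force"])
E
```

```text
h.py
pics
top [ 0.335 -0.004  1.54 ]
turntable_axis 0.64 [215.6 227.6] [0.557 0.132 0.02 ]
post_grip 0.8 [234.6 195.8] [0.495 0.222 0.052]
post_grip 0.39 [179.7 152.7] [0.659 0.359 0.052]
post_grip 0.27 [248.9 138.4] [0.45  0.392 0.052]
jig_corner 0.97 [202.1 232.4] [0.599 0.119 0.02 ]
long_fence 0.88 [205.8 224.2] [0.586 0.143 0.026]
long_fence 0.33 [212.8 224.7] [0.565 0.141 0.026]
short_fence 0.83 [212. 244.] [0.568 0.082 0.026]
heatsink_center 0.85 [253.4 412.9] [ 0.447 -0.428  0.025]
heatsink_center 0.72 [237.1 359.8] [ 0.495 -0.267  0.025]
heatsink_center 0.68 [218.3 315. ] [ 0.551 -0.132  0.025]
heatsink_center 0.42 [206.3 223.1] [0.585 0.146 0.025]
drive 0.97 [153.4 364.9] [ 0.762 -0.293  0.   ]
screw_jar 0.8 [250.3 138.2] [0.45  0.406 0.   ]
side [0.527 0.919 1.207]
turntable_axis 0.95 [257.6 290.1] [0.561 0.158 0.02 ]
post_grip 0.64 [276.  311.3] [0.501 0.234 0.052]
jig_corner 0.86 [243. 278.] [0.599 0.11  0.02 ]
long_fence 0.94 [253.5 279.2] [0.593 0.149 0.026]
long_fence 0.74 [149.  240.7] [ 0.748 -0.262  0.026]
short_fence 0.73 [258.2 290.6] [0.56  0.164 0.026]
short_fence 0.62 [233.9 287.9] [0.572 0.08  0.026]
heatsink_center 0.84 [117.2 331.9] [ 0.44  -0.439  0.025]
heatsink_center 0.75 [180.3 296.1] [ 0.556 -0.131  0.025]
heatsink_center 0.69 [153.9 318.8] [ 0.485 -0.252  0.025]
drive 0.96 [150. 240.] [ 0.755 -0.283  0.   ]
drive 0.62 [337.4 324.8] [0.46  0.386 0.   ]
tape_roll 0.79 [326.3 244.2] [0.672 0.366 0.   ]
screw_jar 0.77 [340.9 324. ] [0.462 0.396 0.   ]
[0.15964426 0.65587588 0.23133305] [[-9.71613083e-01  2.36575603e-01  2.83439452e-06]
 [ 2.36575602e-01  9.71613078e-01  1.02686665e-04]
 [ 2.15392249e-05  1.00442256e-04 -9.99999995e-01]] 1.0 [ 0.60812415  0.37364784 -0.09132695]
```

```bash
python3 - <<'E'
import cv2
a=cv2.imread("pics/top0.png")[110:310,110:450]
cv2.imwrite("pics/a.png",cv2.resize(a,(800,470),interpolation=cv2.INTER_CUBIC))
a=cv2.imread("pics/side0.png")[90:370,180:400]
cv2.imwrite("pics/b.png",cv2.resize(a,(471,600),interpolation=cv2.INTER_CUBIC))
E
```

```text
(no output)
```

View pics/a.png

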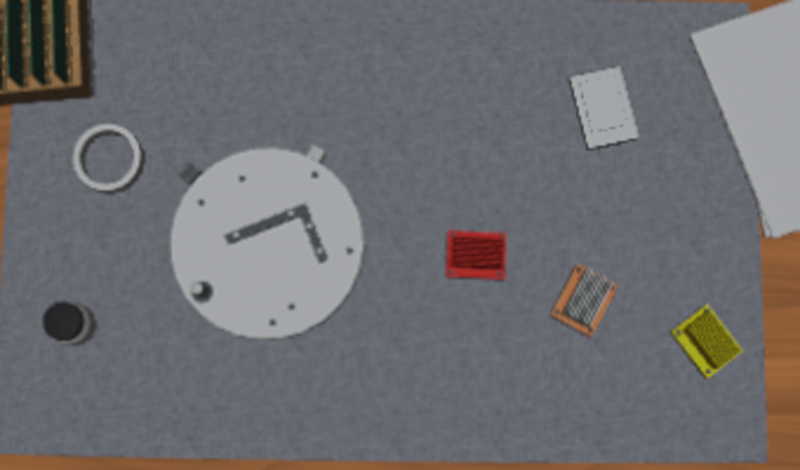

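View pics/b.png

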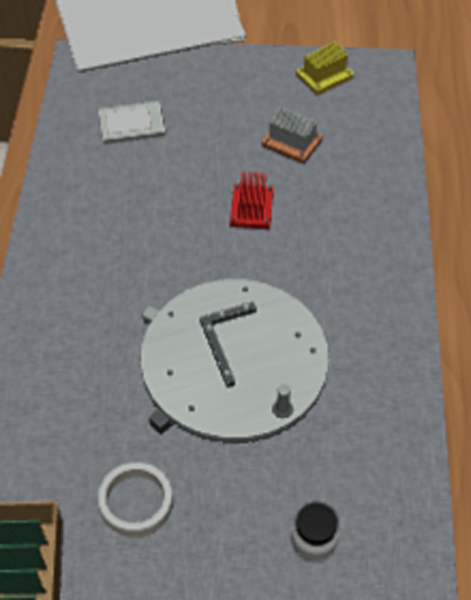

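```bash
python3 - <<'E'
from h import *
a={c:r.get_image(c) for c in("top","side")}
for c,im in a.items():
    f=cv2.cvtColor(im["frame"],cv2.COLOR_RGB2HSV)
    m=((f[...,2]>120)&(f[...,1]<50)).astype(np.uint8)
    m=cv2.morphologyEx(m,cv2.MORPH_OPEN,np.ones((9,9)))
    n,L,S,C=cv2.connectedComponentsWithStats(m)
    p=proj(im,[.56,.145,.02])
    i=min([i for i in range(1,n) if S[i][4]>2000],key=lambda i:np.hypot(*(C[i]-p[::-1])))
    cs,_=cv2.findContours((L==i).astype(np.uint8),cv2.RETR_EXTERNAL,cv2.CHAIN_APPROX_NONE)
    P=np.array([onz(im,q[::-1],.02)[:2] for q in max(cs,key=len)[:,0]])
    (x,y),rad=cv2.minEnclosingCircle(P.astype(np.float32)); print(c,S[i],"enc",x,y,rad)
    from scipy.optimize import least_squares
    s=least_squares(lambda v:np.hypot(*(P-v[:2]).T)-v[2],[.56,.145,.125],loss="soft_l1",f_scale=.002).x;print(s)
sc={c:im for c,im in a.items()}
for l in("post_grip","jig_corner","long_fence","short_fence","heatsink_center"):
    d=[max(r.spot_point(l,im),key=lambda e:e["p"] if l[0]!="h" else -np.hypot(*(np.array(e["at"])-proj(im,[.49,-.26,.025]))) ) for im in a.values()]
    print(l,[round(e["p"],2) for e in d],tri(a.values(),[e["at"] for e in d]).round(4),[onz(im,e["at"],dict(p=.052,j=.02,h=.025).get(l[0],.026))[:2].round(4) for im,e in zip(a.values(),d)])
im=a["top"];cv2.imwrite("pics/c.png",cv2.resize(cv2.cvtColor(im["frame"],cv2.COLOR_RGB2BGR)[190:290,300:450],(750,500),interpolation=cv2.INTER_CUBIC))
E
```

```text
top [ 182  173   82   81 4785] enc 0.5671440958976746 0.14777185022830963 0.12677381932735443
[0.56755269 0.14742904 0.12244529]
side [ 236  198  107   96 5444] enc 0.557829737663269 0.10378392785787582 0.16964079439640045
[0.56865038 0.13207171 0.13228549]
post_grip [0.7, 0.9] [0.499  0.2239 0.0273] [array([0.497 , 0.2201]), array([0.499 , 0.2386])]
jig_corner [0.68, 0.96] [0.5952 0.1156 0.0196] [array([0.5934, 0.1158]), array([0.597 , 0.1154])]
long_fence [0.68, 0.56] [0.5842 0.1508 0.0252] [array([0.5794, 0.1513]), array([0.5887, 0.1503])]
short_fence [0.8, 0.9] [0.575  0.0777 0.0095] [array([0.5692, 0.0773]), array([0.5776, 0.0886])]
heatsink_center [0.96, 0.58] [ 0.4921 -0.2784 -0.001 ] [array([ 0.4938, -0.2746]), array([ 0.4886, -0.2513])]
```

View pics/c.png

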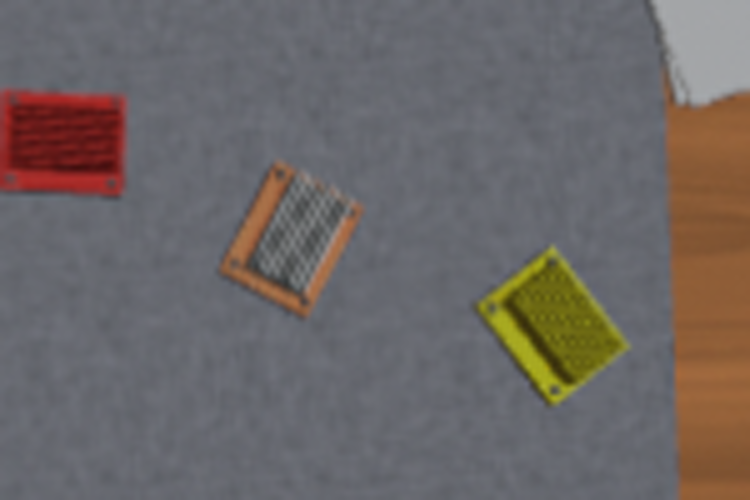

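Candidates in top picture (row, col): red (218,315), copper/aluminium (237,359), yellow (253,413). The crop confirms that the copper base with grey fins at (237,359) is the real part. It also shows the plate's axis near (213,223), the lug at about (175,245), the stop block at (184,191) and the post at (234,196).

Call:
{"method": "servo_tool", "body": {
  "series": [
    {"tx": -43.7, "ty": -35.7, "tz": -8, "spin": 37, "claw": -1},
    {"tx": -43.7, "ty": -35.7, "tz": -8, "spin": 37, "claw": -1},
    {"tx": -43.7, "ty": -35.7, "tz": -8, "spin": 37, "claw": -1},
    {"tx": -43.7, "ty": -35.7, "tz": -8, "spin": 37, "claw": -1},
    {"tx": -43.7, "ty": -35.7, "tz": -8, "spin": 37, "claw": -1},
    {"tx": -43.7, "ty": -35.7, "tz": -8, "spin": 37, "claw": -1},
    {"tx": -43.7, "ty": -35.7, "tz": -8, "spin": 37, "claw": -1},
    {"tx": -43.7, "ty": -35.7, "tz": -8, "spin": 37, "claw": -1},
    {"tx": -43.7, "ty": -35.7, "tz": -8, "spin": 37, "claw": -1},
    {"tx": -43.7, "ty": -35.7, "tz": -8, "spin": 37, "claw": -1},
    {"tx": -43.7, "ty": -35.7, "tz": -8, "spin": 37, "claw": -1},
    {"tx": -43.7, "ty": -35.7, "tz": -8, "spin": 37, "claw": -1}
  ]
}}

```text
clock: 2.6
tcp_pos: [0.4589, 0.2591, 0.3022]
eef_rot: [[-0.634, 0.774, 0.001], [0.774, 0.634, 0.001], [0.0, 0.001, -1.0]]
ft_force: [-0.3, 0.9, 1.4]
gripper_width: 0.0853
gripper_force: 0.0
```

```bash
python3 - <<'E'
from h import *
im=r.get_image("wrist");save(im,"w1.png")
s=r.sense();print(s["tcp_pos"],np.round(s["eef_rot"],4).tolist(),-np.array(im["R"]).T@im["t"])
for l,z in dict(turntable_axis=.02,post_grip=.052,jig_corner=.02,long_fence=.026,short_fence=.026).items():
    for d in r.spot_point(l,im)[:3]: print(l,round(d["p"],2),np.round(d["at"],1),np.round(onz(im,d["at"],z),4))
E
```

```text
[0.46529091 0.25028046 0.30378694] [[-0.6232, 0.782, 0.0066], [0.782, 0.6232, -0.0028], [-0.0063, 0.0035, -1.0]] [0.41637015 0.31135084 0.44415489]
turntable_axis 0.95 [278.1 295.6] [0.5704 0.1446 0.02  ]
post_grip 0.77 [213.7 293. ] [0.4981 0.2249 0.052 ]
jig_corner 0.66 [307.4 294.6] [0.6006 0.1061 0.02  ]
long_fence 0.85 [288.4 308.7] [0.5937 0.1462 0.026 ]
short_fence 0.94 [308.6 272.1] [0.5735 0.0862 0.026 ]
```

View pics/w1.png

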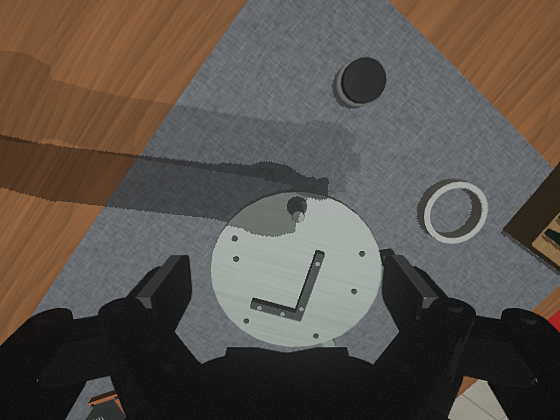

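Call:
{"method": "servo_tool", "body": {
  "series": [
    {"claw": -1},
    {"claw": -1},
    {"claw": -1}
  ]
}}

```text
$.series[0]: bad value
```

Call:
{"method": "servo_tool", "body": {
  "series": [
    {"tx": 0, "ty": 0, "tz": 0, "spin": 0, "claw": -1},
    {"tx": 0, "ty": 0, "tz": 0, "spin": 0, "claw": -1},
    {"tx": 0, "ty": 0, "tz": 0, "spin": 0, "claw": -1}
  ]
}}

```text
clock: 3.15
tcp_pos: [0.4573, 0.2619, 0.3012]
eef_rot: [[-0.635, 0.772, -0.0], [0.772, 0.635, -0.0], [0.0, -0.0, -1.0]]
ft_force: [-0.5, 0.8, -0.1]
gripper_width: 0.0854
gripper_force: 0.0
```

Call:
{"method": "servo_tool", "body": {
  "series": [
    {"tx": -5.5, "ty": 0.7, "tz": 4, "spin": 0, "claw": -1},
    {"tx": -5.5, "ty": 0.7, "tz": 8, "spin": 0, "claw": -1},
    {"tx": -5.5, "ty": 0.7, "tz": 12, "spin": 0, "claw": -1},
    {"tx": -5.5, "ty": 0.7, "tz": 16, "spin": 0, "claw": -1},
    {"tx": -5.5, "ty": 0.7, "tz": 19, "spin": 0, "claw": -1},
    {"tx": -5.5, "ty": 0.7, "tz": 22, "spin": 0, "claw": -1},
    {"tx": -5.5, "ty": 0.7, "tz": 24, "spin": 0, "claw": -1},
    {"tx": -5.5, "ty": 0.7, "tz": 25.5, "spin": 0, "claw": -1},
    {"tx": -5.5, "ty": 0.7, "tz": 26.5, "spin": 0, "claw": -1},
    {"tx": -5.5, "ty": 0.7, "tz": 26.5, "spin": 0, "claw": -1},
    {"tx": -5.5, "ty": 0.7, "tz": 26.5, "spin": 0, "claw": -1}
  ]
}}

```text
clock: 4.07
tcp_pos: [0.4984, 0.2231, 0.0366]
eef_rot: [[-0.634, 0.773, -0.0], [0.773, 0.634, 0.0], [0.0, -0.0, -1.0]]
ft_force: [0.7, -0.2, 0.8]
gripper_width: 0.0855
gripper_force: 0.0
```

Call:
{"method": "servo_tool", "body": {
  "series": [
    {"tx": 0, "ty": 0, "tz": 0, "spin": 0, "claw": 1},
    {"tx": 0, "ty": 0, "tz": 0, "spin": 0, "claw": 1},
    {"tx": 0, "ty": 0, "tz": 0, "spin": 0, "claw": 1},
    {"tx": 0, "ty": 0, "tz": 0, "spin": 0, "claw": 1},
    {"tx": 0, "ty": 0, "tz": 0, "spin": 0, "claw": 1},
    {"tx": 0, "ty": 0, "tz": 0, "spin": 0, "claw": 1},
    {"tx": 0, "ty": 0, "tz": 0, "spin": 0, "claw": 1},
    {"tx": 0, "ty": 0, "tz": 0, "spin": 0, "claw": 1},
    {"tx": 0, "ty": 0, "tz": 0, "spin": 0, "claw": 1},
    {"tx": 0, "ty": 0, "tz": 0, "spin": 0, "claw": 1}
  ]
}}

```text
clock: 4.9
tcp_pos: [0.4996, 0.2239, 0.0376]
eef_rot: [[-0.634, 0.773, 0.003], [0.773, 0.634, 0.002], [-0.0, 0.003, -1.0]]
ft_force: [0.7, 1.8, 6.4]
gripper_width: 0.0142
gripper_force: 58.4
```

Call:
{"method": "servo_tool", "body": {
  "series": [
    {"tx": -0.1, "ty": -1.09, "tz": 0, "spin": -6, "claw": 1},
    {"tx": -0.32, "ty": -2.15, "tz": 0, "spin": -12, "claw": 1},
    {"tx": -0.64, "ty": -3.2, "tz": 0, "spin": -18, "claw": 1},
    {"tx": -1.08, "ty": -4.2, "tz": 0, "spin": -24, "claw": 1},
    {"tx": -1.61, "ty": -5.15, "tz": 0, "spin": -30, "claw": 1},
    {"tx": -2.24, "ty": -6.04, "tz": 0, "spin": -36, "claw": 1},
    {"tx": -2.96, "ty": -6.86, "tz": 0, "spin": -42, "claw": 1},
    {"tx": -3.76, "ty": -7.59, "tz": 0, "spin": -48, "claw": 1},
    {"tx": -4.64, "ty": -8.24, "tz": 0, "spin": -54, "claw": 1},
    {"tx": -4.64, "ty": -8.24, "tz": 0, "spin": -54, "claw": 1},
    {"tx": -4.64, "ty": -8.24, "tz": 0, "spin": -54, "claw": 1}
  ]
}}

```text
clock: 5.82
tcp_pos: [0.4668, 0.1353, 0.0376]
eef_rot: [[-0.998, -0.058, 0.006], [-0.058, 0.998, 0.002], [-0.006, 0.002, -1.0]]
ft_force: [3.4, 2.5, 4.2]
gripper_width: 0.0142
gripper_force: 60.1
```

Call:
{"method": "servo_tool", "body": {
  "series": [
    {"tx": -0.02, "ty": -0.36, "tz": 0, "spin": -2, "claw": 1},
    {"tx": -0.06, "ty": -0.72, "tz": 0, "spin": -4, "claw": 1},
    {"tx": -0.1, "ty": -1.09, "tz": 0, "spin": -6, "claw": 1},
    {"tx": -0.1, "ty": -1.09, "tz": 0, "spin": -6, "claw": 1}
  ]
}}

```text
clock: 6.15
tcp_pos: [0.4686, 0.1255, 0.0376]
eef_rot: [[-0.987, -0.163, 0.006], [-0.163, 0.987, 0.003], [-0.007, 0.002, -1.0]]
ft_force: [5.1, 3.4, 3.2]
gripper_width: 0.0144
gripper_force: 60.0
```

Call:
{"method": "servo_tool", "body": {
  "series": [
    {"tx": -0.02, "ty": -0.36, "tz": 0, "spin": -2, "claw": 1},
    {"tx": -0.06, "ty": -0.72, "tz": 0, "spin": -4, "claw": 1},
    {"tx": -0.06, "ty": -0.72, "tz": 0, "spin": -4, "claw": 1}
  ]
}}

```text
clock: 6.4
tcp_pos: [0.4701, 0.1199, 0.0376]
eef_rot: [[-0.973, -0.232, 0.006], [-0.232, 0.973, 0.004], [-0.007, 0.003, -1.0]]
ft_force: [4.4, 5.8, 3.1]
gripper_width: 0.0146
gripper_force: 60.2
```

Call:
{"method": "servo_tool", "body": {
  "series": [
    {"tx": -0.02, "ty": -0.36, "tz": 0, "spin": -2, "claw": 1},
    {"tx": -0.06, "ty": -0.72, "tz": 0, "spin": -4, "claw": 1},
    {"tx": -0.06, "ty": -0.72, "tz": 0, "spin": -4, "claw": 1}
  ]
}}

```text
clock: 6.65
tcp_pos: [0.4705, 0.1202, 0.0376]
eef_rot: [[-0.953, -0.303, 0.004], [-0.303, 0.953, 0.012], [-0.008, 0.01, -1.0]]
ft_force: [-1.6, 22.5, 1.8]
gripper_width: 0.0141
gripper_force: 60.8
```

Call:
{"method": "servo_tool", "body": {
  "series": [
    {"tx": 0, "ty": 0, "tz": 0, "spin": 0, "claw": 1},
    {"tx": 0, "ty": 0, "tz": 0, "spin": 0, "claw": 1},
    {"tx": 0, "ty": 0.6, "tz": 0, "spin": 0, "claw": -1},
    {"tx": 0, "ty": 0.6, "tz": 0, "spin": 0, "claw": -1},
    {"tx": 0, "ty": 0.6, "tz": 0, "spin": 0, "claw": -1},
    {"tx": 0, "ty": 0.6, "tz": 0, "spin": 0, "claw": -1},
    {"tx": 0, "ty": 0.6, "tz": 0, "spin": 0, "claw": -1},
    {"tx": 0, "ty": 0.6, "tz": -5, "spin": 0, "claw": -1},
    {"tx": 0, "ty": 0.6, "tz": -9, "spin": 0, "claw": -1},
    {"tx": 0, "ty": 0.6, "tz": -13, "spin": 0, "claw": -1},
    {"tx": 0, "ty": 0.6, "tz": -17, "spin": 0, "claw": -1},
    {"tx": 0, "ty": 0.6, "tz": -17, "spin": 0, "claw": -1}
  ]
}}

```text
clock: 7.65
tcp_pos: [0.4721, 0.1161, 0.2138]
eef_rot: [[-0.955, -0.296, 0.013], [-0.296, 0.955, 0.004], [-0.014, -0.0, -1.0]]
ft_force: [1.1, -0.0, -0.3]
gripper_width: 0.0853
gripper_force: 0.0
```

```bash
python3 - <<'E'
from h import *
s=r.sense();print(s["tcp_pos"],np.round(s["eef_rot"],3).tolist(),s["clock"])
for c in("top","side","wrist"):
  im=r.get_image(c);save(im,c+"2.png")
  for l,z in dict(turntable_axis=.02,post_grip=.052,jig_corner=.02,long_fence=.026,short_fence=.026,heatsink_center=.025).items():
    for d in r.spot_point(l,im)[:2]: print(c,l,round(d["p"],2),np.round(d["at"],1),np.round(onz(im,d["at"],z),4))
E
```

```text
[0.47210208 0.11607174 0.21381074] [[-0.955, -0.296, 0.013], [-0.296, 0.955, 0.004], [-0.014, -0.0, -1.0]] 7.65
top post_grip 0.93 [243.9 231.8] [0.4687 0.115  0.052 ]
top jig_corner 0.58 [195.7 216.6] [0.6182 0.1674 0.02  ]
top jig_corner 0.52 [211.4 217.7] [0.5698 0.1626 0.02  ]
top long_fence 0.94 [210.6 217.9] [0.5713 0.1614 0.026 ]
top short_fence 0.78 [194.9 232.4] [0.62   0.1187 0.026 ]
top heatsink_center 0.93 [238.4 361.7] [ 0.4914 -0.2727  0.025 ]
top heatsink_center 0.9 [217.8 315.2] [ 0.5526 -0.1326  0.025 ]
side turntable_axis 0.73 [257.4 290. ] [0.5617 0.1571 0.02  ]
side post_grip 0.84 [244.  326.9] [0.4593 0.1278 0.052 ]
side jig_corner 0.94 [259.2 270.1] [0.6177 0.1661 0.02  ]
side long_fence 0.97 [261.2 285.8] [0.5727 0.1742 0.026 ]
side short_fence 0.89 [244.7 270.8] [0.6188 0.1206 0.026 ]
side heatsink_center 0.9 [181.3 297.4] [ 0.5519 -0.127   0.025 ]
wrist turntable_axis 0.85 [276.2 289. ] [0.5676 0.15   0.02  ]
wrist post_grip 0.61 [193. 290.] [0.4686 0.1197 0.052 ]
wrist jig_corner 0.6 [318.4 286.3] [0.6209 0.1635 0.02  ]
wrist long_fence 0.94 [288.2 304. ] [0.5738 0.1695 0.026 ]
wrist short_fence 0.65 [315.1 256.2] [0.6231 0.1279 0.026 ]
wrist heatsink_center 0.59 [198.1  48.4] [ 0.5555 -0.1198  0.025 ]
```

View pics/wrist2.png

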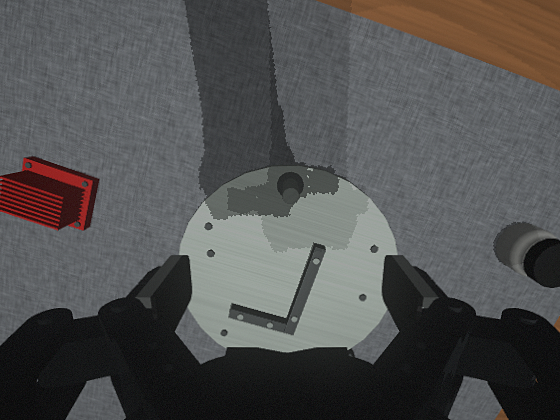

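```bash
python3 - <<'E'
from h import *
for c in("wrist","top"):
    im=r.get_image(c); K=im["frame"]; g=cv2.cvtColor(K,cv2.COLOR_RGB2GRAY)
    # orthorectify at z=.032, 0.5mm px ; rows: x from .66 down, cols: y from .24 down
    xs=.66-np.arange(400)*.0005; ys=.24-np.arange(400)*.0005
    mp=np.array([[proj(im,[x,y,.032])[::-1] for y in ys] for x in xs],np.float32)
    o=cv2.remap(K,mp[...,0],mp[...,1],cv2.INTER_CUBIC)
    cv2.imwrite(f"pics/o_{c}.png",cv2.cvtColor(o,cv2.COLOR_RGB2BGR)); 
E
python3 -c "
import cv2,numpy as np
a=[cv2.imread(f'pics/o_{c}.png') for c in('wrist','top')]
cv2.imwrite('pics/o.png',np.hstack(a))"
```

```text
(no output)
```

View pics/o.png

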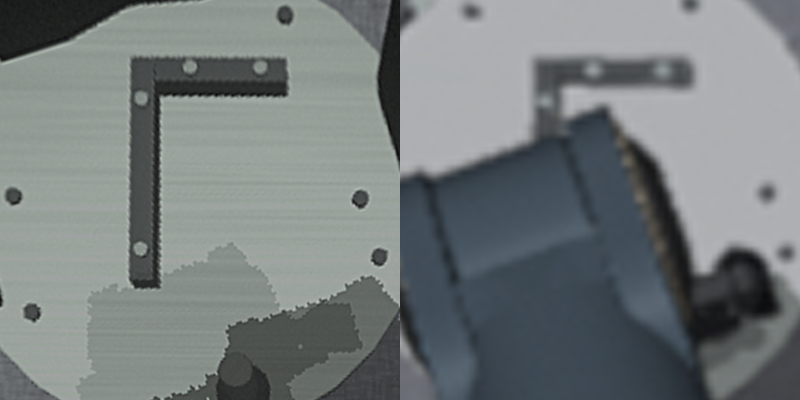

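The fence's inner corner is at about (155,81) in the rectified picture, which gives roughly (0.620, 0.163) in the world, with the fences aligned with world x and y. Next I'll look at the heat sink.

Call:
{"method": "servo_tool", "body": {
  "series": [
    {"tx": 9.6, "ty": -37.6, "tz": -2, "spin": 45, "claw": -1},
    {"tx": 9.6, "ty": -37.6, "tz": -2, "spin": 45, "claw": -1},
    {"tx": 9.6, "ty": -37.6, "tz": -2, "spin": 45, "claw": -1},
    {"tx": 9.6, "ty": -37.6, "tz": -2, "spin": 45, "claw": -1},
    {"tx": 9.6, "ty": -37.6, "tz": -2, "spin": 45, "claw": -1},
    {"tx": 9.6, "ty": -37.6, "tz": -2, "spin": 45, "claw": -1},
    {"tx": 9.6, "ty": -37.6, "tz": -2, "spin": 45, "claw": -1},
    {"tx": 9.6, "ty": -37.6, "tz": -2, "spin": 45, "claw": -1},
    {"tx": 9.6, "ty": -37.6, "tz": -2, "spin": 45, "claw": -1},
    {"tx": 9.6, "ty": -37.6, "tz": -2, "spin": 45, "claw": -1},
    {"tx": 9.6, "ty": -37.6, "tz": -2, "spin": 45, "claw": -1},
    {"tx": 9.6, "ty": -37.6, "tz": -2, "spin": 45, "claw": -1}
  ]
}}

```text
clock: 9.8
tcp_pos: [0.4878, -0.2723, 0.2262]
eef_rot: [[-0.885, 0.466, -0.001], [0.466, 0.885, 0.001], [0.001, 0.0, -1.0]]
ft_force: [0.1, 0.3, -0.5]
gripper_width: 0.0857
gripper_force: 0.0
```

Call:
{"method": "servo_tool", "body": {
  "series": [
    {"tx": 0, "ty": 0, "tz": 0, "spin": 0, "claw": -1},
    {"tx": 0, "ty": 0, "tz": 0, "spin": 0, "claw": -1},
    {"tx": 0, "ty": 0, "tz": 0, "spin": 0, "claw": -1},
    {"tx": 0, "ty": 0, "tz": 0, "spin": 0, "claw": -1}
  ]
}}

```text
clock: 10.13
tcp_pos: [0.4884, -0.2706, 0.2265]
eef_rot: [[-0.887, 0.463, 0.0], [0.463, 0.887, 0.001], [0.0, 0.0, -1.0]]
ft_force: [0.2, -0.4, -0.5]
gripper_width: 0.0853
gripper_force: 0.0
```

```bash
python3 - <<'E'
from h import *
im=r.get_image("wrist")
s=r.sense();print(s["tcp_pos"],np.round(s["eef_rot"],3).tolist(),s["clock"])
for d in r.spot_point("heatsink_center",im): print(round(d["p"],2),np.round(d["at"],1),np.round(onz(im,d["at"],.025),4))
K=im["frame"];o=[]
for z in(.014,.05):
    xs=.57-np.arange(320)*.0005; ys=-.19-np.arange(320)*.0005
    mp=np.array([[proj(im,[x,y,z])[::-1] for y in ys] for x in xs],np.float32)
    o.append(cv2.remap(K,mp[...,0],mp[...,1],cv2.INTER_CUBIC))
a=o[0]; h=cv2.cvtColor(a,cv2.COLOR_RGB2HSV)
m=((h[...,0]<25)&(h[...,1]>80)&(h[...,2]>60)).astype(np.uint8);m=cv2.morphologyEx(m,cv2.MORPH_OPEN,np.ones((3,3)))
n,L,S,C=cv2.connectedComponentsWithStats(m);print(S[1:][S[1:,4]>300])
pts=np.argwhere(m)[:,::-1].astype(np.float32);rc=cv2.minAreaRect(pts);print(rc,"centre",.57-rc[0][1]*.0005,-.19-rc[0][0]*.0005)
cv2.drawContours(o[0],[cv2.boxPoints(rc).astype(int)],0,(0,255,0),1)
cv2.imwrite("pics/hs.png",cv2.cvtColor(np.hstack(o),cv2.COLOR_RGB2BGR))
E
```

```text
[ 0.48832501 -0.2708248   0.22651009] [[-0.886, 0.463, 0.0], [0.463, 0.886, 0.0], [0.0, 0.0, -1.0]] 10.1833
0.81 [183.  297.3] [ 0.4956 -0.2607  0.025 ]
0.63 [206.2 147.9] [ 0.4419 -0.4202  0.025 ]
[[  57   52  174  189 8776]]
((143.7037811279297, 146.0775146484375), (120.15348815917969, 152.96360778808594), 27.950969696044922) centre 0.49696124267578123 -0.26185189056396485
```

View pics/hs.png

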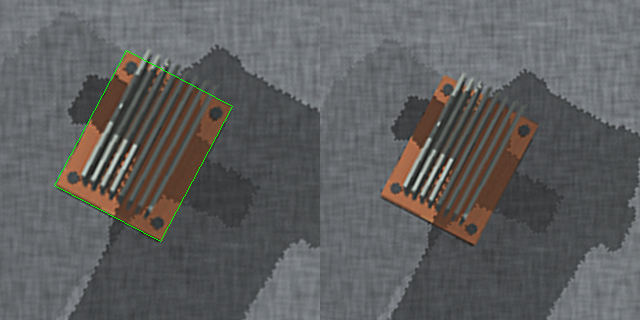

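Call:
{"method": "servo_tool", "body": {
  "series": [
    {"tx": -0.4, "ty": 1.2, "tz": 4, "spin": 0.4, "claw": -1},
    {"tx": -0.4, "ty": 1.2, "tz": 8, "spin": 0.4, "claw": -1},
    {"tx": -0.4, "ty": 1.2, "tz": 12, "spin": 0.4, "claw": -1},
    {"tx": -0.4, "ty": 1.2, "tz": 15, "spin": 0.4, "claw": -1},
    {"tx": -0.4, "ty": 1.2, "tz": 17.5, "spin": 0.4, "claw": -1},
    {"tx": -0.4, "ty": 1.2, "tz": 19.5, "spin": 0.4, "claw": -1},
    {"tx": -0.4, "ty": 1.2, "tz": 20.7, "spin": 0.4, "claw": -1},
    {"tx": -0.4, "ty": 1.2, "tz": 20.7, "spin": 0.4, "claw": -1},
    {"tx": -0.4, "ty": 1.2, "tz": 20.7, "spin": 0.4, "claw": -1}
  ]
}}

```text
clock: 10.98
tcp_pos: [0.4974, -0.2631, 0.0196]
eef_rot: [[-0.882, 0.471, -0.0], [0.471, 0.882, 0.0], [0.0, 0.0, -1.0]]
ft_force: [0.8, -0.1, 0.6]
gripper_width: 0.0856
gripper_force: 0.0
```

Call:
{"method": "servo_tool", "body": {
  "series": [
    {"tx": 0, "ty": 0, "tz": 0, "spin": 0, "claw": 1},
    {"tx": 0, "ty": 0, "tz": 0, "spin": 0, "claw": 1},
    {"tx": 0, "ty": 0, "tz": 0, "spin": 0, "claw": 1},
    {"tx": 0, "ty": 0, "tz": 0, "spin": 0, "claw": 1},
    {"tx": 0, "ty": 0, "tz": 0, "spin": 0, "claw": 1},
    {"tx": 0, "ty": 0, "tz": 0, "spin": 0, "claw": 1},
    {"tx": 0, "ty": 0, "tz": 0, "spin": 0, "claw": 1},
    {"tx": 0, "ty": 0, "tz": 0, "spin": 0, "claw": 1},
    {"tx": 0, "ty": 0, "tz": 0, "spin": 0, "claw": 1}
  ]
}}

```text
clock: 11.73
tcp_pos: [0.4981, -0.2633, 0.0207]
eef_rot: [[-0.882, 0.471, 0.002], [0.471, 0.882, -0.0], [-0.002, 0.001, -1.0]]
ft_force: [-0.7, 1.0, 6.1]
gripper_width: 0.0352
gripper_force: 61.7
```

Call:
{"method": "servo_tool", "body": {
  "series": [
    {"tx": 0, "ty": 0, "tz": -3, "spin": 0, "claw": 1},
    {"tx": 0, "ty": 0, "tz": -7, "spin": 0, "claw": 1},
    {"tx": 0, "ty": 0, "tz": -11, "spin": 0, "claw": 1},
    {"tx": 1.2, "ty": 3.8, "tz": -11, "spin": -4, "claw": 1},
    {"tx": 2.3, "ty": 7.6, "tz": -11, "spin": -8, "claw": 1},
    {"tx": 3.5, "ty": 11.4, "tz": -11, "spin": -12, "claw": 1},
    {"tx": 4.6, "ty": 15.2, "tz": -11, "spin": -16, "claw": 1},
    {"tx": 5.8, "ty": 19, "tz": -11, "spin": -20, "claw": 1},
    {"tx": 7, "ty": 22.8, "tz": -11, "spin": -24, "claw": 1},
    {"tx": 8.1, "ty": 26.6, "tz": -11, "spin": -28, "claw": 1},
    {"tx": 9.3, "ty": 30.4, "tz": -11, "spin": -28, "claw": 1},
    {"tx": 9.3, "ty": 30.4, "tz": -11, "spin": -28, "claw": 1}
  ]
}}

```text
clock: 12.73
tcp_pos: [0.5587, 0.0604, 0.1292]
eef_rot: [[-1.0, -0.012, 0.001], [-0.012, 1.0, 0.007], [-0.001, 0.007, -1.0]]
ft_force: [-0.3, 2.5, -2.9]
gripper_width: 0.0349
gripper_force: 61.6
```

Call:
{"method": "servo_tool", "body": {
  "series": [
    {"tx": 0, "ty": 0, "tz": 0, "spin": 0, "claw": 1},
    {"tx": 0, "ty": 0, "tz": 0, "spin": 0, "claw": 1},
    {"tx": 0, "ty": 0, "tz": 0, "spin": 0, "claw": 1},
    {"tx": 0, "ty": 0, "tz": 0, "spin": 0, "claw": 1}
  ]
}}

```text
clock: 13.07
tcp_pos: [0.5579, 0.047, 0.1293]
eef_rot: [[-1.0, 0.004, -0.001], [0.004, 1.0, -0.001], [0.001, -0.001, -1.0]]
ft_force: [-0.3, -0.0, -3.4]
gripper_width: 0.0355
gripper_force: 61.6
```

```bash
python3 - <<'E'
from h import *
s=r.sense();print(np.round(s["tcp_pos"],4),np.round(s["eef_rot"],3).tolist(),s["ft_force"])
im=r.get_image("side")
for l,z in dict(jig_corner=.02,heatsink_center=.135,post_grip=.052).items():
  for d in r.spot_point(l,im)[:2]: print(l,round(d["p"],2),np.round(d["at"],1),np.round(onz(im,d["at"],z),4))
c=cv2.cvtColor(im["frame"],cv2.COLOR_RGB2BGR)[170:330,190:390];cv2.imwrite("pics/s3.png",cv2.resize(c,(750,600),interpolation=cv2.INTER_CUBIC))
E
```

```text
[0.5579 0.047  0.1293] [[-1.0, 0.004, -0.001], [0.004, 1.0, -0.001], [0.001, -0.001, -1.0]] [-0.32358195 -0.04281447 -3.36995323]
jig_corner 0.87 [261.4 269.7] [0.6183 0.1735 0.02  ]
heatsink_center 0.86 [205.3 298.5] [0.5431 0.0589 0.135 ]
heatsink_center 0.61 [180.3 295.5] [ 0.5552 -0.0332  0.135 ]
post_grip 0.63 [241.1 326. ] [0.4618 0.1181 0.052 ]
```

View pics/s3.png

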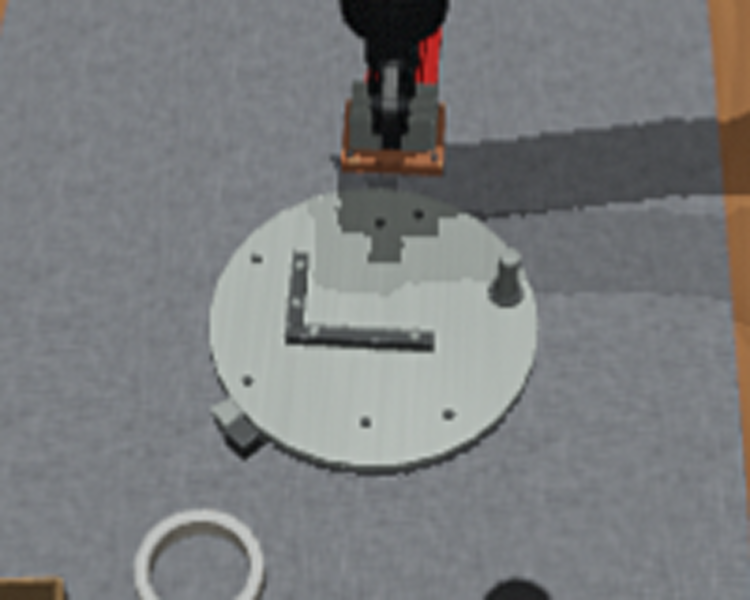

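Call:
{"method": "servo_tool", "body": {
  "series": [
    {"tx": -0.8, "ty": 3.9, "tz": 0, "spin": 0, "claw": 1},
    {"tx": -1.6, "ty": 7.7, "tz": 0, "spin": 0, "claw": 1},
    {"tx": -1.6, "ty": 7.7, "tz": 1, "spin": 0, "claw": 1},
    {"tx": -1.6, "ty": 7.7, "tz": 3, "spin": 0, "claw": 1},
    {"tx": -1.6, "ty": 7.7, "tz": 5, "spin": 0, "claw": 1},
    {"tx": -1.6, "ty": 7.7, "tz": 6.5, "spin": 0, "claw": 1},
    {"tx": -1.6, "ty": 7.7, "tz": 7.5, "spin": 0, "claw": 1},
    {"tx": -1.6, "ty": 7.7, "tz": 8.2, "spin": 0, "claw": 1},
    {"tx": -1.6, "ty": 7.7, "tz": 8.2, "spin": 0, "claw": 1},
    {"tx": -1.6, "ty": 7.7, "tz": 8.2, "spin": 0, "claw": 1},
    {"tx": -1.6, "ty": 7.7, "tz": 8.2, "spin": 0, "claw": 1}
  ]
}}

```text
clock: 14.18
tcp_pos: [0.5752, 0.126, 0.0484]
eef_rot: [[-1.0, 0.002, 0.002], [0.002, 1.0, 0.001], [-0.002, 0.001, -1.0]]
ft_force: [0.1, -0.2, -2.6]
gripper_width: 0.0352
gripper_force: 61.8
```

Call:
{"method": "servo_tool", "body": {
  "series": [
    {"tx": 0, "ty": 0, "tz": 0.3, "spin": 0, "claw": 1},
    {"tx": 0, "ty": 0, "tz": 0.5, "spin": 0, "claw": 1},
    {"tx": 0, "ty": 0, "tz": 0.6, "spin": 0, "claw": 1},
    {"tx": 0, "ty": 0, "tz": 0.6, "spin": 0, "claw": 1},
    {"tx": 0, "ty": 0, "tz": 0.6, "spin": 0, "claw": 1}
  ]
}}

```text
clock: 14.6
tcp_pos: [0.5743, 0.1259, 0.0415]
eef_rot: [[-1.0, 0.001, -0.0], [0.001, 1.0, 0.0], [0.0, 0.0, -1.0]]
ft_force: [0.8, 0.5, -2.6]
gripper_width: 0.0351
gripper_force: 61.8
```

Call:
{"method": "servo_tool", "body": {
  "series": [
    {"tx": -0.2, "ty": 0.2, "tz": 0, "spin": 0, "claw": 1},
    {"tx": -0.4, "ty": 0.4, "tz": 0, "spin": 0, "claw": 1},
    {"tx": -0.5, "ty": 0.5, "tz": 0, "spin": 0, "claw": 1},
    {"tx": -0.5, "ty": 0.5, "tz": 0, "spin": 0, "claw": 1},
    {"tx": -0.5, "ty": 0.5, "tz": 0, "spin": 0, "claw": 1}
  ]
}}

```text
clock: 15.02
tcp_pos: [0.5795, 0.1311, 0.0415]
eef_rot: [[-1.0, 0.001, -0.0], [0.001, 1.0, 0.0], [0.0, 0.0, -1.0]]
ft_force: [-0.2, 0.6, -3.4]
gripper_width: 0.0351
gripper_force: 61.8
```

Call:
{"method": "servo_tool", "body": {
  "series": [
    {"tx": -0.1, "ty": 0.1, "tz": 0, "spin": 0, "claw": 1},
    {"tx": -0.2, "ty": 0.2, "tz": 0, "spin": 0, "claw": 1},
    {"tx": -0.3, "ty": 0.3, "tz": 0, "spin": 0, "claw": 1},
    {"tx": -0.3, "ty": 0.3, "tz": 0, "spin": 0, "claw": 1}
  ]
}}

```text
clock: 15.35
tcp_pos: [0.582, 0.1332, 0.0413]
eef_rot: [[-1.0, 0.002, -0.001], [0.002, 1.0, -0.001], [0.001, -0.001, -1.0]]
ft_force: [-1.4, -1.8, -3.3]
gripper_width: 0.035
gripper_force: 61.9
```

Call:
{"method": "servo_tool", "body": {
  "series": [
    {"tx": -0.1, "ty": 0.1, "tz": 0, "spin": 0, "claw": 1},
    {"tx": -0.2, "ty": 0.2, "tz": 0, "spin": 0, "claw": 1},
    {"tx": -0.2, "ty": 0.2, "tz": 0, "spin": 0, "claw": 1},
    {"tx": -0.2, "ty": 0.2, "tz": 0, "spin": 0, "claw": 1}
  ]
}}

```text
clock: 15.68
tcp_pos: [0.5828, 0.1333, 0.041]
eef_rot: [[-1.0, 0.003, -0.004], [0.003, 1.0, -0.003], [0.004, -0.003, -1.0]]
ft_force: [-3.7, -5.9, -0.7]
gripper_width: 0.0351
gripper_force: 62.2
```

Call:
{"method": "servo_tool", "body": {
  "series": [
    {"tx": -0.1, "ty": 0.1, "tz": 0, "spin": 0, "claw": 1},
    {"tx": -0.2, "ty": 0.2, "tz": 0, "spin": 0, "claw": 1},
    {"tx": -0.3, "ty": 0.2, "tz": 0, "spin": 0, "claw": 1},
    {"tx": -0.3, "ty": 0.2, "tz": 0, "spin": 0, "claw": 1},
    {"tx": -0.3, "ty": 0.2, "tz": 0, "spin": 0, "claw": 1}
  ]
}}

```text
clock: 16.1
tcp_pos: [0.583, 0.1334, 0.0412]
eef_rot: [[-1.0, 0.004, -0.011], [0.004, 1.0, -0.006], [0.011, -0.006, -1.0]]
ft_force: [-11.0, -9.7, 8.5]
gripper_width: 0.0349
gripper_force: 63.3
```

Call:
{"method": "servo_tool", "body": {
  "series": [
    {"tx": 0, "ty": 0, "tz": -0.1, "spin": 0, "claw": 1},
    {"tx": -0.1, "ty": 0.1, "tz": -0.1, "spin": 0, "claw": 1},
    {"tx": -0.1, "ty": 0.15, "tz": -0.1, "spin": 0, "claw": 1},
    {"tx": -0.1, "ty": 0.15, "tz": -0.1, "spin": 0, "claw": 1},
    {"tx": -0.1, "ty": 0.15, "tz": -0.1, "spin": 0, "claw": 1}
  ]
}}

```text
clock: 16.52
tcp_pos: [0.5833, 0.1335, 0.0414]
eef_rot: [[-1.0, 0.005, -0.012], [0.005, 1.0, -0.008], [0.012, -0.008, -1.0]]
ft_force: [-9.8, -10.6, 4.8]
gripper_width: 0.0353
gripper_force: 63.0
```

```bash
python3 - <<'E'
from h import *
s=r.sense();print(np.round(s["tcp_pos"],4),np.round(s["ft_force"],1),np.round(s["wrist_torque"],2))
o=[]
for c,box in(("side",(210,300,230,350)),("top",(170,260,180,300))):
  im=r.get_image(c)
  for l,z in dict(jig_corner=.02,heatsink_center=.045).items():
    for d in r.spot_point(l,im)[:2]: print(c,l,round(d["p"],2),np.round(d["at"],1),np.round(onz(im,d["at"],z),4))
  a,b,e,f=box;o.append(cv2.resize(cv2.cvtColor(im["frame"],cv2.COLOR_RGB2BGR)[a:b,e:f],(400,300),interpolation=cv2.INTER_CUBIC))
cv2.imwrite("pics/f.png",np.hstack(o))
E
```

```text
[0.5833 0.1335 0.0414] [ -9.8 -10.6   4.8] [-2.31  2.24 -0.09]
side jig_corner 0.56 [260.  269.8] [0.6183 0.1688 0.02  ]
side heatsink_center 0.86 [248.2 287.6] [0.5692 0.1429 0.045 ]
side heatsink_center 0.64 [181.9 296.6] [ 0.5538 -0.1067  0.045 ]
top heatsink_center 0.92 [254.9 412.6] [ 0.4411 -0.4214  0.045 ]
top heatsink_center 0.72 [215.3 315. ] [ 0.5573 -0.1303  0.045 ]
```

View pics/f.png

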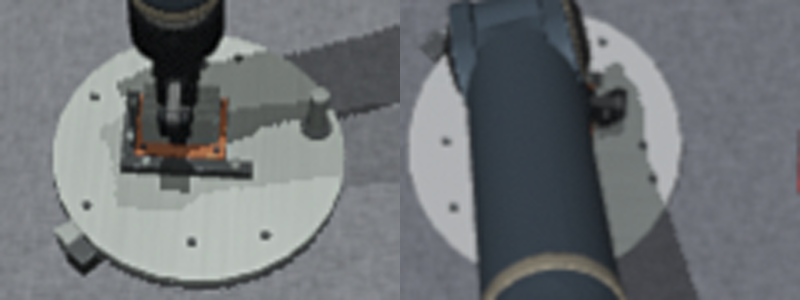

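Call:
{"method": "servo_tool", "body": {
  "series": [
    {"tx": -0.1, "ty": 0.05, "tz": -0.1, "spin": 0, "claw": 1},
    {"tx": -0.15, "ty": 0.1, "tz": -0.1, "spin": 0, "claw": 1},
    {"tx": -0.15, "ty": 0.1, "tz": -0.1, "spin": 0, "claw": 1},
    {"tx": -0.15, "ty": 0.1, "tz": -0.1, "spin": 0, "claw": 1},
    {"tx": -0.15, "ty": 0.1, "tz": -0.1, "spin": 0, "claw": 1},
    {"tx": -0.15, "ty": 0.1, "tz": -0.1, "spin": 0, "claw": 1}
  ]
}}

```text
clock: 17.32
tcp_pos: [0.5834, 0.1335, 0.0415]
eef_rot: [[-1.0, 0.005, -0.016], [0.006, 1.0, -0.009], [0.016, -0.009, -1.0]]
ft_force: [-12.1, -11.8, 3.0]
gripper_width: 0.035
gripper_force: 62.8
```

Neither direction moves any further, and each fence takes about 12 N, so the heat sink is seated. I'm handing in the job.

```bash
python3 -c "
from rig import r
print(r.close_job())"
```

```text
the job is handed in; nothing more can be done
None
```

I turned the plate onto its stop, then set the heat sink in the corner and handed the job in with it still held there, pressed at about 12 N on each fence; no verdict came back.

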